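# Set the endless channel selector the short way round, then switch the tester on

## Task

Turn the test box's endless selector wheel by pressing shut fingertips lightly on its rubber face and dragging it round, the shorter way, until its yellow pointer aims at the orange cap beside it; its height is not known exactly, so feel for it, and never press on it with more than 15 N. Lift off the wheel, and only then press the red-marked end of the black rocker switch fully down to switch the tester on. Leave all the loose parts alone.

Things in the scene. Friction and masses are not known exactly. Their poses are not given: they have to be found in the camera images.
- test_box: grey steel test box, fixed to the bench, 200 (x) x 340 (y) x 70 mm high; origin at the centre of its underside, z up. On its top: the selector wheel at y = -65 mm, the rocker switch at y = +105 mm
- axis (a point): the selector wheel's upright axis, at the height of the test box's top face (70 mm above the bench). The wheel's flat round rubber face, 108 mm across, stands 20 to 32 mm above this point, differing from run to run and not measured: find it by touch. The wheel is sprung: it sinks about 1 mm for each 5 N of press and bottoms after 6 mm
- turret (a joint): turning angle of the selector wheel, rad: 0 with the pointer along the test box's +x, growing counter-clockwise from above. No stops; counted on without wrapping (2 pi more is the same pointing). Starts between 2.15 and 3.05; stays where it is left. The shorter way to the orange cap is always under 2.7 rad
- selector: the selector wheel; origin on its axis at the height of the box's top face (it does not show the rubber face's height), x along the yellow pointer line on the face. Turning takes a drag of about 2.7 N at 38 mm from the axis; fingertips slip on the face if pressed with less than about 5 or 6 N; 8 to 10 N drives it well. Nothing stands up from the face to push against
- aim (a point): the point that the pointer aims at: on the pointer's line, 78 mm from the wheel's axis, turning with the wheel (10 mm above the test box's top face)
- cap_orange: the target: orange twist-on cap, 20 mm across, 20 mm high, fixed on the test box's top 78 mm from the wheel's axis; origin at the centre of its underside, on the box's top face. It sits on any of four terminals: 0.4, 1.4, 3.8 or 4.8 rad counter-clockwise from the box's +x about the wheel's axis; blue, white and grey caps sit on the others
- rocker_pivot (a point): pivot of the black rocker switch, 10 mm above the test box's top face; the rocker is 53 mm long along the box's x, 30 mm wide, V-shaped (both faces rise outward by 0.16 rad), its faces 4 mm above the pivot at the middle. The far half (box +x) has the red mark near its end and is the ON end
- rocker (a joint): rocker angle, rad: -0.16 off (red end up, its tip 12 mm above the pivot), +0.16 on (red end down, its face then level, 4 mm above the pivot). It stays where it is left; about 4 N at 20 mm from the pivot moves it, and it meets a firm stop when fully on
- tray: blue parts tray, fixed, 300 x 220 x 35 mm, beside the test box; origin under its centre
- receptacle: loose ivory duplex receptacle, 104 x 33 x 28 mm, in the tray; leave it alone
- device_box: loose steel single-gang device box, 95 x 55 x 55 mm, in the tray; leave it alone
- screwdriver: loose flat screwdriver with yellow handle, 200 mm, in the tray; leave it alone
- spare_cap_a: loose spare orange cap, 20 x 20 mm, in the tray (not the target); leave it alone
- spare_cap_b: another loose spare orange cap in the tray; leave it alone
- locknut: loose steel conduit locknut, 34 mm across, 6 mm high, lying on the test box's top near its far corner by the rocker; leave it alone
- meter: loose yellow multimeter, 160 x 80 x 46 mm, on the bench to the left; leave it alone
- tape_roll: loose black tape roll, 68 mm across, 19 mm high, on the bench to the left; leave it alone

How it is judged:
By the outcome, as a careful person would: the job done as asked, in the order asked, and still so for the second after the job is handed in, with the robot touching nothing.
It also fails if it takes over 48 s, if anything falls off the work surface, if the arm or the gripper's body presses on something with over 40 N, if the wrist force passes 120 N, or if a joint passes its speed limit or range.

## Robot

A 7-joint arm with a two-finger parallel gripper is mounted at the origin on the work surface. World frame = base frame: x ahead of the robot, y to its left, z up, the work surface at z = 0. Lengths are in mm, angles in rad, forces in N, time in s.
With the tool pointing down it reaches from about 425 to 950 mm from the base axis. Payload 4.7 kg.
Tool frame: the origin (TCP) lies midway between the tips of the shut fingers; the grasp point (between the pads) lies 19 mm behind it; z points along the fingers, y is the line along which they close (so a half turn about z gives the same grasp; the last joint's range is limited). The gripper opens to 87 mm and grips with 3 to 60 N. Pads are 19 mm wide; open, the fingers measure 117 mm over their backs; the gripper's body (75 mm by 190 mm) begins 51 mm behind the grasp point.
Start: joints at [-0.029, 0.469, -0.049, 1.532, 0.024, 1.141, -0.082], TCP at [675.018, 0.046, 222.573] pointing down, gripper open.
Joint ranges: [-2.59, 2.59], [-0.33, 1.99], [-1.39, 1.29], [0.1, 2.45], [-1.04, 4.18], [0.21, 1.99], [-2.66, 2.66]. Speed limits (rad/s): [2.57, 2.57, 3.14, 3.14, 3.14, 3.14, 3.14].

## Interface

Orientations are given as a unit quaternion [x, y, z, w].
In Python, from station import r gives the robot as it stands.
- The arm moves only by the tool drive_tool, never from a script. Its argument "targets" is a list of rows, each a list of 3 entries, a list of its own where there are three numbers: the closure, from -1 (fully open) to 1 (shut), then the shift along the world's x, y, z in cm, then the turn about the world's z in rad. A call has exactly 10 rows; each row is the pose to reach, as a shift and turn from the pose commanded when the call began; what a row does not reach only later rows make up. A row lasts 1/10 s, in which the tool goes at most 50 mm and 8.59 degrees, less where a joint would pass 70% of its speed; a pose out of reach is approached as far as the arm can. A call with a gripper value outside its range is refused whole. The fingers move at their own pace and stop on an object; the grip force is fixed at half the most. Time passes only in rows, so rows that repeat a pose let the fingers close, or fill a call up. It gives the time, the measured TCP pose, the force, the opening and the grip force at its end, in the units of the state.
- r.observe(): the state, without advancing time (a new reading comes with each control period).
- r.get_image(name): name is "scene" or "side" or "wrist"; returns a dict with "image" (420x560x3 uint8, red, green, blue), "camera_matrix" (3x3 intrinsics, pixels), "xyz" and "orientation" of the camera in the world. Camera axes: x right, y down, z forward; pixel columns grow to the right and rows downward; lengths in mm; the calibration is good to about 2 mm. A picture is of the moment at which its call begins. There is no depth.
- r.hand_in(): hands the job in; it is judged then, once.
The state is a dict: "time": time; "q": joint angles; "joint_vel": joint speeds; "joint_torque": joint torques, N m; "tool_pos": TCP position; "orientation": TCP orientation; "ft_force": force on the tool from outside, world axes, zero at the start; "torque": the same for the moment, N m; "width": finger opening in mm; "finger_force": force on a finger pad.
Only numpy, scipy, OpenCV 4.12 (cv2) and the standard library are available. Lean on these libraries where they do the work, as an engineer would, in place of code of your own. Each camera call takes 0.05 s, during which the arm holds its last target. There are 200 camera calls.

## Working session

There is one attempt and no reset: what is moved stays moved. The work goes in short steps, Python scripts to look and compute and a tool call to move; the robot and the scene stay as the last step left them, time stands still between calls to the robot, and variables do not carry over. Pictures are saved under pics/ and viewed, at most 10 in all, crops included, and the job is handed in when it is done.

Besides the shell and the picture viewer there is one more tool, called after "Emit:" as name([rows], argument=value, ...), one row to a line, values as JSON. drive_tool: Moves the arm, as the interface text tells. Its arguments: {"type":"object","properties":{"targets":{"type":"array"}},"required":["targets"]}

```bash
mkdir -p pics
cat > h.py <<'E'
import numpy as np, cv2
from station import r
from scipy.spatial.transform import Rotation as R
def grab(n,f):
    d=r.get_image(n); cv2.imwrite(f,d["image"][:,:,::-1]); return d
def ray(d,px,z):
    K=np.array(d["camera_matrix"]); v=R.from_quat(d["orientation"]).apply(np.linalg.solve(K,[px[0],px[1],1.]))
    c=np.array(d["xyz"]); return c+v*(z-c[2])/v[2]
E
python3 - <<'E'
from h import *
import pickle
for n in ("scene","wrist"):
    d=grab(n,f"pics/{n}0.png"); pickle.dump(d,open(n+"0.pkl","wb")); print(n,d["xyz"],d["orientation"])
s=r.observe(); print(s["time"],s["orientation"],s["ft_force"],s["width"])
E
```

```text
scene [1198.95415036  284.26168147 1066.32332226] [ 0.51228372  0.79675447 -0.268978   -0.17435175]
wrist [674.49670929  83.05720733 384.09651869] [ 9.88500622e-01  3.83280235e-04 -5.57057311e-04  1.51215289e-01]
0.1 [ 7.07090113e-01  7.07122882e-01 -6.53611270e-04 -6.11387004e-04] [0.15097449 0.52979618 0.40004873] 87.34241573232481
```

View pics/scene0.png

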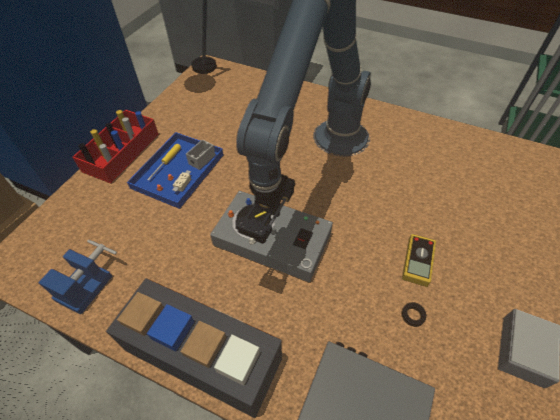

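View pics/wrist0.png

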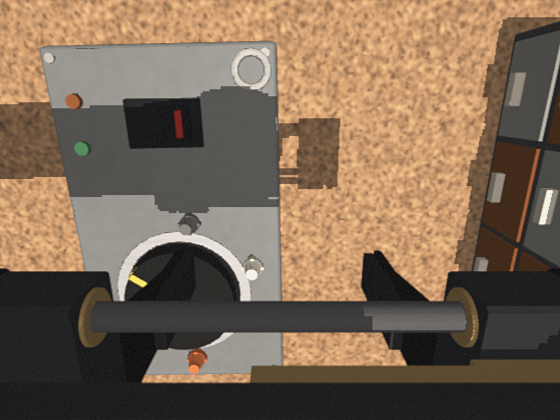

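The wrist view shows the box's far edge corners at about (42,46) and (276,42). The wheel ring is around (184,290), the yellow pointer at (138,281), the orange cap at (195,360), the white cap at (252,268), the grey cap at (188,222) and the red mark at (179,124). I'll turn these into positions next.

```bash
python3 - <<'E'
from h import *
import pickle
d=pickle.load(open("wrist0.pkl","rb")); im=d["image"]; hsv=cv2.cvtColor(im,cv2.COLOR_RGB2HSV)
def blobs(lo,hi,x0,y0,x1,y1):
    m=cv2.inRange(hsv,lo,hi); k=np.zeros_like(m); k[y0:y1,x0:x1]=m[y0:y1,x0:x1]
    n,l,s,c=cv2.connectedComponentsWithStats(k); return [(s[i].tolist(),c[i].round(1).tolist()) for i in range(1,n) if s[i][4]>15],k
y,ky=blobs((22,120,120),(34,255,255),110,230,255,345); print("yellow",y)
p=np.argwhere(ky)[:,::-1]
a=cv2.fitLine(p.astype(np.float32),cv2.DIST_L2,0,.01,.01).ravel()
t=((p-a[2:])@a[:2]); e1=a[2:]+a[:2]*t.min(); e2=a[2:]+a[:2]*t.max()
for e in (e1,e2): print("pointer end",e,ray(d,e,96)[:2])
o,_=blobs((4,150,100),(18,255,255),160,330,230,375); print("orange",o)
for n,px,z in [("c1",(42,46),70),("c2",(276,42),70),("c3",(283,373),70),("orange",(194,368),90),("white",(252,274),90),("grey",(186,228),85),("rk1",(124,99),82),("rk2",(202,96),88),("rk3",(204,147),92),("rk4",(129,149),92),("red",(179,124),91)]: print(n,ray(d,px,z).round(1))
E
python3 - <<'E'
import cv2
a=cv2.imread('pics/scene0.png'); 
w=cv2.imread('pics/wrist0.png')
b=cv2.resize(a[180:290,195:345],(600,440),interpolation=cv2.INTER_CUBIC)
cv2.imwrite('pics/crop.png',b)
E
```

```text
yellow [([129, 272, 18, 15, 126], [137.0, 280.2])]
pointer end [128.97617374 275.35510967] [535.41707734 -69.49333814]
pointer end [145.28173439 285.19074334] [549.42930467 -79.76194347]
orange [([187, 349, 20, 24, 311], [196.0, 360.0])]
c1 [477.9 128.8  70. ]
c2 [672.4 131.9  70. ]
c3 [ 679.8 -204.8   70. ]
orange [ 586.6 -180.2   90. ]
white [649.5 -71.1  90. ]
grey [589.1 -26.6  85. ]
rk1 [545.6  86.8  82. ]
rk2 [612.1  89.1  88. ]
rk3 [612.   48.4  92. ]
rk4 [548.8  46.7  92. ]
red [592.3  67.1  91. ]
```

View pics/crop.png

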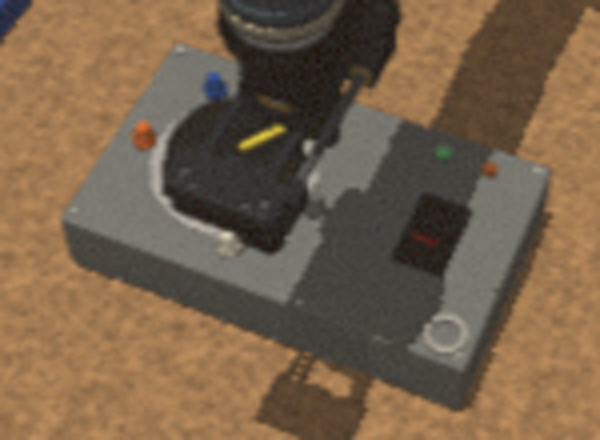

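Orange is confirmed at the 4.8 rad terminal. The box yaw is about 0.02 and the wheel axis is at about (578.5, -103.3). The pointer is at about 2.45 in the box frame, so it needs +2.35 rad counter-clockwise. I'll move above the drag start, turned -1.2 rad, with the fingers shut.

Emit:
drive_tool([
  [1,[-2,-3,-1],-0.14],
  [1,[-4,-6,-3],-0.28],
  [1,[-6,-9,-5],-0.42],
  [1,[-8.3,-12,-7],-0.56],
  [1,[-8.3,-13.9,-9],-0.7],
  [1,[-8.3,-13.9,-10],-0.84],
  [1,[-8.3,-13.9,-10.7],-0.98],
  [1,[-8.3,-13.9,-10.7],-1.1],
  [1,[-8.3,-13.9,-10.7],-1.2],
  [1,[-8.3,-13.9,-10.7],-1.2],
])

```text
time: 1.1
tool_pos: [591.7, -138.8, 115.0]
orientation: [0.983, 0.185, -0.001, 0.0]
ft_force: [0.1, 0.8, -0.6]
width: 15.0
finger_force: 0.0
```

Emit:
drive_tool([
  [1,[0,0,-0.2],0],
  [1,[0,0,-0.4],0],
  [1,[0,0,-0.6],0],
  [1,[0,0,-0.8],0],
  [1,[0,0,-1.0],0],
  [1,[0,0,-1.1],0],
  [1,[0,0,-1.15],0],
  [1,[0,0,-1.2],0],
  [1,[0,0,-1.2],0],
  [1,[0,0,-1.2],0],
])

```text
time: 2.1
tool_pos: [592.1, -139.0, 103.6]
orientation: [0.983, 0.184, 0.0, 0.0]
ft_force: [0.1, -0.8, -0.4]
width: 0.6
finger_force: 0.0
```

Emit:
drive_tool([
  [1,[0,0,-0.04],0],
  [1,[0,0,-0.08],0],
  [1,[0,0,-0.12],0],
  [1,[0,0,-0.16],0],
  [1,[0,0,-0.2],0],
  [1,[0,0,-0.2],0],
  [1,[0,0,-0.2],0],
  [1,[0,0,-0.2],0],
  [1,[0,0,-0.2],0],
  [1,[0,0,-0.2],0],
])

```text
time: 3.1
tool_pos: [592.0, -139.0, 101.6]
orientation: [0.983, 0.184, 0.0, 0.0]
ft_force: [-0.1, 0.2, -0.1]
width: 0.8
finger_force: 0.0
```

Emit:
drive_tool([
  [1,[0,0,-0.04],0],
  [1,[0,0,-0.08],0],
  [1,[0,0,-0.12],0],
  [1,[0,0,-0.16],0],
  [1,[0,0,-0.2],0],
  [1,[0,0,-0.2],0],
  [1,[0,0,-0.2],0],
  [1,[0,0,-0.2],0],
  [1,[0,0,-0.2],0],
  [1,[0,0,-0.2],0],
])

```text
time: 4.1
tool_pos: [592.0, -138.9, 99.6]
orientation: [0.983, 0.184, 0.0, 0.0]
ft_force: [-0.3, -0.1, 0.9]
width: 0.4
finger_force: 0.0
```

Emit:
drive_tool([
  [1,[0,0,-0.04],0],
  [1,[0,0,-0.08],0],
  [1,[0,0,-0.12],0],
  [1,[0,0,-0.15],0],
  [1,[0,0,-0.18],0],
  [1,[0,0,-0.18],0],
  [1,[0,0,-0.18],0],
  [1,[0,0,-0.18],0],
  [1,[0,0,-0.18],0],
  [1,[0,0,-0.18],0],
])

```text
time: 5.1
tool_pos: [592.0, -138.9, 97.8]
orientation: [0.983, 0.184, 0.0, 0.0]
ft_force: [0.2, -0.6, 0.2]
width: 0.3
finger_force: 0.0
```

Emit:
drive_tool([
  [1,[0,0,-0.04],0],
  [1,[0,0,-0.08],0],
  [1,[0,0,-0.12],0],
  [1,[0,0,-0.16],0],
  [1,[0,0,-0.2],0],
  [1,[0,0,-0.2],0],
  [1,[0,0,-0.2],0],
  [1,[0,0,-0.2],0],
  [1,[0,0,-0.2],0],
  [1,[0,0,-0.2],0],
])

```text
time: 6.1
tool_pos: [592.0, -138.9, 95.8]
orientation: [0.983, 0.184, 0.0, 0.0]
ft_force: [-0.6, 0.3, 0.3]
width: 0.6
finger_force: 0.0
```

Emit:
drive_tool([
  [1,[0,0,-0.04],0],
  [1,[0,0,-0.08],0],
  [1,[0,0,-0.12],0],
  [1,[0,0,-0.16],0],
  [1,[0,0,-0.2],0],
  [1,[0,0,-0.2],0],
  [1,[0,0,-0.2],0],
  [1,[0,0,-0.2],0],
  [1,[0,0,-0.2],0],
  [1,[0,0,-0.2],0],
])

```text
time: 7.1
tool_pos: [592.0, -138.9, 93.8]
orientation: [0.983, 0.184, 0.0, 0.0]
ft_force: [0.0, -0.3, 0.1]
width: 0.2
finger_force: 0.0
```

Emit:
drive_tool([
  [1,[0,0,-0.04],0],
  [1,[0,0,-0.08],0],
  [1,[0,0,-0.12],0],
  [1,[0,0,-0.16],0],
  [1,[0,0,-0.2],0],
  [1,[0,0,-0.2],0],
  [1,[0,0,-0.2],0],
  [1,[0,0,-0.2],0],
  [1,[0,0,-0.2],0],
  [1,[0,0,-0.2],0],
])

```text
time: 8.1
tool_pos: [592.0, -139.0, 91.8]
orientation: [0.983, 0.184, 0.0, 0.0]
ft_force: [0.3, 0.7, -0.5]
width: 0.6
finger_force: 0.0
```

Emit:
drive_tool([
  [1,[0,0,-0.04],0],
  [1,[0,0,-0.08],0],
  [1,[0,0,-0.12],0],
  [1,[0,0,-0.16],0],
  [1,[0,0,-0.2],0],
  [1,[0,0,-0.2],0],
  [1,[0,0,-0.2],0],
  [1,[0,0,-0.2],0],
  [1,[0,0,-0.2],0],
  [1,[0,0,-0.2],0],
])

```text
time: 9.1
tool_pos: [592.1, -139.0, 89.9]
orientation: [0.983, 0.184, 0.0, 0.0]
ft_force: [-1.2, 0.8, 2.3]
width: 0.6
finger_force: 1.3
```

Emit:
drive_tool([
  [1,[0,0,-0.03],0],
  [1,[0,0,-0.06],0],
  [1,[0,0,-0.09],0],
  [1,[0,0,-0.12],0],
  [1,[0,0,-0.13],0],
  [1,[0,0,-0.13],0],
  [1,[0,0,-0.13],0],
  [1,[0,0,-0.13],0],
  [1,[0,0,-0.13],0],
  [1,[0,0,-0.13],0],
])

```text
time: 10.1
tool_pos: [592.2, -139.1, 88.9]
orientation: [0.983, 0.184, 0.0, 0.0]
ft_force: [-1.7, -0.5, 6.0]
width: 0.4
finger_force: 2.9
```

Emit:
drive_tool([
  [1,[0,0,-0.04],0],
  [1,[0,0,-0.08],0],
  [1,[0.35,0.155,-0.08],0.1],
  [1,[0.68,0.34,-0.08],0.2],
  [1,[0.99,0.56,-0.08],0.3],
  [1,[1.28,0.815,-0.08],0.4],
  [1,[1.54,1.09,-0.08],0.5],
  [1,[1.775,1.4,-0.08],0.6],
  [1,[1.98,1.72,-0.08],0.7],
  [1,[2.14,2.06,-0.08],0.8],
])

```text
time: 11.1
tool_pos: [613.1, -119.3, 88.3]
orientation: [0.833, 0.554, -0.001, 0.0]
ft_force: [-3.3, -1.7, 7.8]
width: 0.3
finger_force: 3.9
```

Emit:
drive_tool([
  [1,[0.13,0.36,-0.02],0.1],
  [1,[0.23,0.73,-0.02],0.2],
  [1,[0.29,1.105,-0.02],0.3],
  [1,[0.31,1.49,-0.02],0.4],
  [1,[0.29,1.87,-0.02],0.5],
  [1,[0.235,2.245,-0.02],0.6],
  [1,[0.14,2.615,-0.02],0.7],
  [1,[0.01,2.975,-0.02],0.8],
  [1,[-0.15,3.32,-0.02],0.9],
  [1,[-0.35,3.645,-0.02],1.0],
])

```text
time: 12.1
tool_pos: [611.5, -83.5, 88.7]
orientation: [0.465, 0.885, -0.0, 0.002]
ft_force: [1.3, -3.0, 6.9]
width: 0.5
finger_force: 3.3
```

Emit:
drive_tool([
  [1,[-0.23,0.305,-0.03],0.1],
  [1,[-0.49,0.585,-0.03],0.2],
  [1,[-0.775,0.84,-0.03],0.3],
  [1,[-1.085,1.06,-0.03],0.4],
  [1,[-1.415,1.255,-0.03],0.5],
  [1,[-1.585,1.335,-0.03],0.55],
  [1,[-1.585,1.335,-0.03],0.55],
  [1,[-1.585,1.335,0.1],0.55],
  [1,[-1.585,1.335,0.8],0.55],
  [1,[-1.585,1.335,2],0.55],
])

```text
time: 13.1
tool_pos: [592.7, -68.3, 106.7]
orientation: [0.209, 0.978, -0.0, -0.002]
ft_force: [-0.1, -0.0, 0.5]
width: 0.4
finger_force: 0.0
```

Emit:
drive_tool([
  [1,[0,3,3],-0.14],
  [1,[0,6,6],-0.28],
  [1,[0,9,8],-0.42],
  [1,[0,12,10],-0.56],
  [1,[0,15,11],-0.7],
  [1,[0,17,11],-0.84],
  [1,[0,17,11],-0.98],
  [1,[0,17,11],-1.12],
  [1,[0,17,11],-1.15],
  [1,[0,17,11],-1.15],
])

```text
time: 14.1
tool_pos: [593.7, 101.6, 217.6]
orientation: [0.706, 0.708, -0.0, -0.0]
ft_force: [0.0, -0.2, 0.3]
width: 0.4
finger_force: 0.0
```

Run:
```python
from h import *
import pickle
for n in ("scene","wrist"):
    d=grab(n,f"pics/{n}1.png"); pickle.dump(d,open(n+"1.pkl","wb"))
a=cv2.imread('pics/scene1.png'); s=cv2.resize(a[180:290,195:345],(560,410),interpolation=cv2.INTER_CUBIC)
w=cv2.imread('pics/wrist1.png')
cv2.imwrite('pics/both1.png',cv2.resize(np.hstack([s,w[:410]]),(800,293)))
s=r.observe(); print(s["tool_pos"],s["ft_force"],d["xyz"])
```

```text
[593.86822596 101.35471567 217.50522151] [-0.08623023 -0.38137847  0.32713937] [593.42840898 184.47676692 380.14587993]
```

View pics/both1.png

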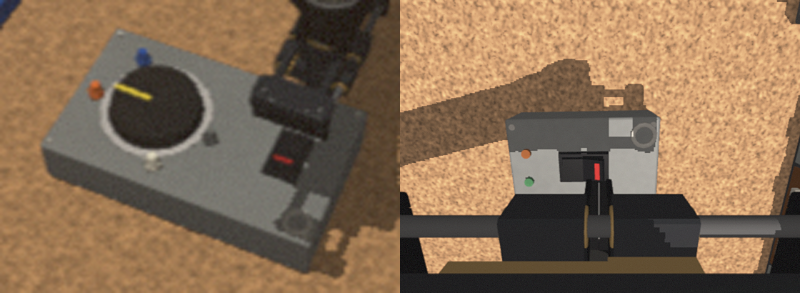

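The scene crop now shows the pointer stopping a little short of the orange cap, between blue and orange. I'll measure the remainder.

```bash
cat > meas.py <<'E'
from h import *
import pickle,sys
def meas(d,roi,zf=90.3):
    x0,y0,x1,y1=roi; hsv=cv2.cvtColor(d["image"],cv2.COLOR_RGB2HSV)
    def mk(lo,hi):
        m=cv2.inRange(hsv,lo,hi); k=np.zeros_like(m); k[y0:y1,x0:x1]=m[y0:y1,x0:x1]
        n,l,s,c=cv2.connectedComponentsWithStats(k); i=1+np.argmax(s[1:,4]); return np.argwhere(l==i)[:,::-1].astype(float)
    Y=mk((21,100,100),(35,255,255)); O=mk((3,140,90),(17,255,255))
    P=np.array([ray(d,p,zf)[:2] for p in Y]); a=cv2.fitLine(P.astype(np.float32),cv2.DIST_L2,0,.01,.01).ravel()
    t=(P-a[2:])@a[:2]; e=[a[2:]+a[:2]*t.min(),a[2:]+a[:2]*t.max()]
    oc=ray(d,O.mean(0),81)[:2]
    print(len(Y),len(O),"ends",np.round(e,1).tolist(),"cap",oc.round(1))
    return e,oc
E
python3 - <<'E'
from meas import *
d=pickle.load(open("scene1.pkl","rb")); e,oc=meas(d,(220,185,282,260))
A=np.array([578.5,-103.3])
ang=lambda v:np.arctan2(v[1],v[0])%(2*np.pi)
print([ang(x-A) for x in e],"line",ang(e[0]-e[1]),ang(e[1]-e[0]),"cap",ang(oc-A),np.linalg.norm(oc-A))
E
```

```text
36 26 ends [[580.0, -155.0], [580.2, -110.0]] cap [ 590.8 -178.5]
[np.float64(4.741590633666226), np.float64(4.9572803497147)] line 4.708662661072419 1.5670700074826263 cap 4.8744540663828335 76.19296836959296
```

Emit:
drive_tool([
  [1,[0,-4,0],0],
  [1,[0,-8,0],0],
  [1,[0,-12,0],0],
  [1,[0,-16,0],0],
  [1,[0,-20,0],0],
  [1,[0,-24,0],0],
  [1,[0,-27,0],0],
  [1,[0,-29,0],0],
  [1,[0,-29,0],0],
  [1,[0,-29,0],0],
])

```text
time: 15.2
tool_pos: [594.0, -188.0, 217.3]
orientation: [0.707, 0.707, 0.0, -0.001]
ft_force: [-0.9, -0.3, 0.1]
width: 0.2
finger_force: 0.0
```

Run:
```python
from meas import *
d=grab("wrist","pics/wrist2.png"); pickle.dump(d,open("wrist2.pkl","wb")); print(d["xyz"],r.observe()["tool_pos"])
try:
    e,oc=meas(d,(100,0,460,290)); print(oc)
    ang=lambda v:np.arctan2(v[1],v[0])%(2*np.pi)
    A=np.array([578.5,-103.3]); print([ang(x-A) for x in e],ang(e[0]-e[1]),ang(oc-A),np.linalg.norm(oc-A))
except Exception as x: print(x)
```

```text
[ 593.72946258 -105.1655693   379.99168057] [ 594.19582083 -186.88374073  217.37793427]
460 340 ends [[576.7, -157.6], [577.2, -110.3]] cap [ 586.  -178.9]
[ 585.99984829 -178.92512943]
[np.float64(4.679605127250092), np.float64(4.527415189135006)] 4.702569516056062 4.811237147837806 75.99610467553293
```

View pics/wrist2.png

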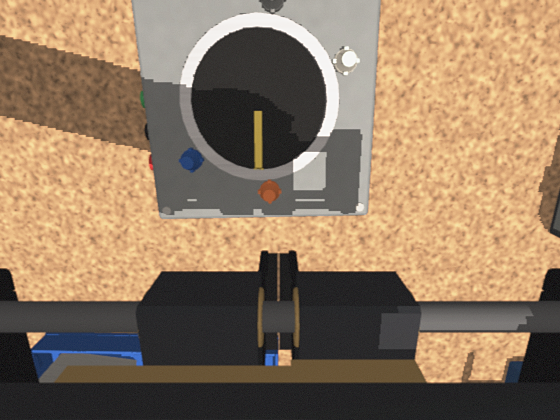

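The wrist view has the pointer from (258,111) to (258,168) and the orange cap at (269,190), so about 0.12 rad remains. I'll go down again and nudge it.

Emit:
drive_tool([
  [1,[0.7,3,-2],0],
  [1,[1.4,6,-4],0],
  [1,[2.15,8.4,-6],0],
  [1,[2.15,8.4,-8],0],
  [1,[2.15,8.4,-10],0],
  [1,[2.15,8.4,-11.5],0],
  [1,[2.15,8.4,-12],0],
  [1,[2.15,8.4,-12.3],0],
  [1,[2.15,8.4,-12.4],0],
  [1,[2.15,8.4,-12.4],0],
])

```text
time: 16.25
tool_pos: [616.1, -104.7, 94.2]
orientation: [0.707, 0.707, 0.001, 0.001]
ft_force: [0.2, 0.7, -0.2]
width: 0.6
finger_force: 0.0
```

Emit:
drive_tool([
  [1,[0,0,-0.1],0],
  [1,[0,0,-0.2],0],
  [1,[0,0,-0.3],0],
  [1,[0,0,-0.35],0],
  [1,[0,0,-0.4],0],
  [1,[0,0,-0.44],0],
  [1,[0,0,-0.48],0],
  [1,[0,0,-0.52],0],
  [1,[0,0,-0.55],0],
  [1,[0,0,-0.55],0],
])

```text
time: 17.25
tool_pos: [616.0, -104.6, 88.7]
orientation: [0.707, 0.707, 0.0, 0.0]
ft_force: [-1.2, -0.7, 6.2]
width: 0.1
finger_force: 3.2
```

Emit:
drive_tool([
  [1,[0,0,-0.03],0],
  [1,[0,0,-0.06],0],
  [1,[0,0.15,-0.06],0.04],
  [1,[-0.02,0.3,-0.06],0.08],
  [1,[-0.04,0.45,-0.06],0.12],
  [1,[-0.05,0.6,-0.06],0.16],
  [1,[-0.05,0.6,-0.06],0.16],
  [1,[-0.05,0.6,0.2],0.16],
  [1,[-0.05,0.6,1],0.16],
  [1,[-0.05,0.6,3],0.16],
])

```text
time: 18.25
tool_pos: [613.2, -98.0, 116.3]
orientation: [0.648, 0.761, -0.001, -0.002]
ft_force: [0.5, -0.5, 0.7]
width: 0.6
finger_force: 0.0
```

Emit:
drive_tool([
  [1,[-0.7,-1,3],-0.1],
  [1,[-1.4,-3,6],-0.16],
  [1,[-2.1,-6,8],-0.16],
  [1,[-2.1,-8,9.4],-0.16],
  [1,[-2.1,-9,10],-0.16],
  [1,[-2.1,-9,10],-0.16],
  [1,[-2.1,-9,10],-0.16],
  [1,[-2.1,-9,10],-0.16],
  [1,[-2.1,-9,10],-0.16],
  [1,[-2.1,-9,10],-0.16],
])

```text
time: 19.25
tool_pos: [594.0, -187.5, 217.4]
orientation: [0.707, 0.708, -0.0, -0.001]
ft_force: [0.2, 0.9, -0.4]
width: 0.5
finger_force: 0.0
```

Run:
```python
from meas import *
ang=lambda v:np.arctan2(v[1],v[0])%(2*np.pi)
A=np.array([577.3,-103.5])
for n,roi in (("wrist",(100,0,460,290)),("scene",(220,185,282,260))):
    d=grab(n,f"pics/{n}3.png")
    try:
        e,oc=meas(d,roi); print(n,[ang(x-A) for x in e],ang(e[0]-e[1]),ang(oc-A),np.linalg.norm(oc-A))
        a=(e[1]-e[0])/np.linalg.norm(e[1]-e[0]); w=oc-e[0]; print("cap off line",a[0]*w[1]-a[1]*w[0])
    except Exception as x: print(n,x)
```

```text
470 340 ends [[577.9, -110.0], [582.0, -157.4]] cap [ 586.  -179.1]
wrist [np.float64(4.810232721605462), np.float64(4.80014074842421)] 1.6571719947910777 4.827345073053691 76.05764876646973
cap off line 2.0990532870659244
14 27 ends [[580.3, -112.8], [584.2, -153.2]] cap [ 591.5 -178. ]
scene [np.float64(5.026442013000084), np.float64(4.849793789082051)] 1.6657311064396447 4.900508707209602 75.86561070235653
cap off line 4.929777032993083
```

The pointer is now within about 0.02 rad of the cap line. That is within calibration error, so I'll move on to the rocker's ON end.

Emit:
drive_tool([
  [1,[0.1,4,0],0],
  [1,[0.2,8,0],0],
  [1,[0.3,12,0],0],
  [1,[0.3,16,0],0],
  [1,[0.3,20,-3],0],
  [1,[0.3,23.4,-6],0],
  [1,[0.3,25.4,-9],0],
  [1,[0.3,25.4,-11],0],
  [1,[0.3,25.4,-11.5],0],
  [1,[0.3,25.4,-11.5],0],
])

```text
time: 20.35
tool_pos: [596.8, 64.8, 102.5]
orientation: [0.707, 0.707, -0.001, -0.0]
ft_force: [-0.2, -0.2, -0.1]
width: 0.4
finger_force: 0.0
```

Emit:
drive_tool([
  [1,[0,0,-0.3],0],
  [1,[0,0,-0.6],0],
  [1,[0,0,-0.9],0],
  [1,[0,0,-1.1],0],
  [1,[0,0,-1.3],0],
  [1,[0,0,-1.5],0],
  [1,[0,0,-1.7],0],
  [1,[0,0,-1.9],0],
  [1,[0,0,-1.95],0],
  [1,[0,0,-1.95],0],
])

```text
time: 21.35
tool_pos: [598.5, 65.5, 84.4]
orientation: [0.707, 0.707, 0.001, 0.001]
ft_force: [3.1, -0.6, 6.9]
width: 0.2
finger_force: 3.3
```

Emit:
drive_tool([
  [1,[0,0,-0.05],0],
  [1,[0,0,-0.1],0],
  [1,[0,0,-0.15],0],
  [1,[0,0,-0.2],0],
  [1,[0,0,-0.2],0],
  [1,[0,0,-0.2],0],
  [1,[0,0,-0.2],0],
  [1,[0,0,-0.2],0],
  [1,[0,0,-0.2],0],
  [1,[0,0,-0.2],0],
])

```text
time: 22.35
tool_pos: [598.5, 65.5, 84.2]
orientation: [0.707, 0.707, 0.001, 0.001]
ft_force: [-1.4, -1.7, 17.3]
width: 0.6
finger_force: 8.7
```

Firm stop at z = 84.2 with 17 N. I'll lift off and look.

Emit:
drive_tool([
  [1,[0,0,0.5],0],
  [1,[0,0,2],0],
  [1,[0,0,5],0],
  [1,[0,0,9],0],
  [1,[0,-4,12],0],
  [1,[0,-8,13.3],0],
  [1,[0,-10,13.3],0],
  [1,[0,-10,13.3],0],
  [1,[0,-10,13.3],0],
  [1,[0,-10,13.3],0],
])

```text
time: 23.35
tool_pos: [596.4, -32.4, 213.9]
orientation: [0.706, 0.708, -0.0, -0.001]
ft_force: [-0.2, 0.5, -0.4]
width: 0.7
finger_force: 0.0
```

Run:
```python
from h import *
w=grab("wrist","pics/w4.png")["image"]; g=grab("scene","pics/s4.png")["image"]
s=cv2.resize(g[180:290,195:345],(560,410),interpolation=cv2.INTER_CUBIC)
cv2.imwrite("pics/both4.png",cv2.resize(np.hstack([s,w[:410]]),(800,293))[:,:,::-1])
```

```text
(no output)
```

View pics/both4.png

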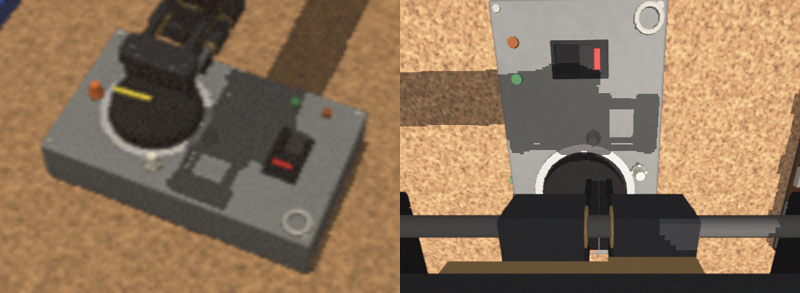

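The rocker's red end, near (597,58), is down and its other half is up. In the scene crop the pointer at (132,95) aims at the orange cap at (95,90), and the locknut hasn't moved. I'll hand the job in.

```bash
python3 -c "
from station import r
print(r.hand_in())"
```

```text
the job is handed in; nothing more can be done
None
```

Job handed in at about 23 s: the wheel's pointer aims at the orange cap to within about 0.02 rad by camera, then the rocker was pressed to its firm ON stop; wheel press read at most about 8 N (force read once per one-second move), and no loose parts were touched.

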